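# Stir the nut bowl

## Task

The walnuts were tipped into the bowl in one bunch beside the pecans. Take the serving spoon by its handle and, with its head down at the bottom among the nuts, stir gently round the bowl clockwise (seen from above) for at least two full turns, and go on until the bunch is broken up, so that at least one walnut lies clear of both the others by a pecan's thickness or more. Then lay the spoon back with its head in its rest, hollow side up; keep your fingers off the nuts, the nuts in the bowl and the bowl in its place, and leave the candle, wine glass and nutcracker alone.

Things in the scene. Friction and masses are not known exactly. Their poses are not given: they have to be found in the camera images.
- bowl: white stoneware bowl standing loose on the table, about 1.1 kg; 220 mm wide at the rim, 62 mm high, walls 5 mm thick, flaring. Flat inner floor 7 mm above the table, of 86 mm radius; inner radius 97 mm at 26 mm height, 105 mm at the rim. Origin: centre of its underside (table height), z up. It slides on the cloth if pushed sideways with some 5 N or more
- rest_in (a point): centre of the inner floor (5 mm above the table) of the spoon rest, a round white porcelain dish fixed on the table: 120 mm wide at the rim, 26 mm high, walls 4 mm, inner floor of about 40 mm radius
- spoon_grip (a point): point to grip on the handle of the beech serving spoon, on its centre line, 145 mm from the tip, 55 mm from the handle's end. Spoon 200 mm long, about 50 g; handle 14 mm square. At the start its head lies in the rest and the handle slopes up 13 degrees over the rim towards the robot, this point 40 mm above the table. Axes: x from handle to tip, y across, z out of the hollow side
- spoon_head (a point): middle of the spoon's head, an oval 62 mm long, 34 mm wide and about 10 mm thick: 114 mm from spoon_grip along the handle line, 31 mm from the tip; axes as spoon_grip
- spoon_tip (a point): very end of the spoon's head, on the handle's centre line, 145 mm from spoon_grip; axes as spoon_grip
- walnut0: walnut in its shell, light brown and round, 40 mm long and 35 mm thick, 14 g, loose in the bowl; origin at its centre; at the start the three walnuts lie together at one side of the bowl, touching or nearly so
- walnut1: walnut in its shell, light brown and round, 40 mm long and 35 mm thick, 14 g, loose in the bowl; origin at its centre
- walnut2: walnut in its shell, light brown and round, 40 mm long and 35 mm thick, 14 g, loose in the bowl; origin at its centre
- pecan0: pecan in its shell, darker brown, smooth and long, 45 mm long and 23 mm thick, 10 g, loose in the bowl; origin at its centre; the six pecans fill the rest of the bowl in one layer with the walnuts
- pecan1: pecan in its shell, darker brown, smooth and long, 45 mm long and 23 mm thick, 10 g, loose in the bowl; origin at its centre
- pecan2: pecan in its shell, darker brown, smooth and long, 45 mm long and 23 mm thick, 10 g, loose in the bowl; origin at its centre
- pecan3: pecan in its shell, darker brown, smooth and long, 45 mm long and 23 mm thick, 10 g, loose in the bowl; origin at its centre
- pecan4: pecan in its shell, darker brown, smooth and long, 45 mm long and 23 mm thick, 10 g, loose in the bowl; origin at its centre
- pecan5: pecan in its shell, darker brown, smooth and long, 45 mm long and 23 mm thick, 10 g, loose in the bowl; origin at its centre
- candle_mid (a point): pillar candle in a clear glass cylinder 88 mm wide and 125 mm high, standing beyond the middle; point at half height. Bystander
- wineglass_mid (a point): empty wine glass 170 mm high, 74 mm wide, light and easily knocked over, at the right; point on its axis at half height. Bystander
- nutcracker_mid (a point): steel lever nutcracker 165 mm long, 60 mm wide, 15 mm high, lying flat at the left; point on its middle line at half height. Bystander
Things that resemble listed ones, but are neither listed nor needed, are in the scene too. Of the things that look like the part that bears spoon_grip, the smallest one is meant.

How it is judged:
By the outcome, as a careful person would: the job done as asked, in the order asked, and still so for the second after the job is handed in, with the robot touching nothing.
It also fails if it takes over 72 s, if anything falls off the work surface, if the arm or the gripper's body presses on something with over 40 N, if the wrist force passes 120 N, or if a joint passes its speed limit or range.

## Robot

A 6-joint arm with a two-finger parallel gripper is mounted at the origin on the work surface. World frame = base frame: x ahead of the robot, y to its left, z up, the work surface at z = 0. Lengths are in m, angles in rad, forces in N, time in s.
With the tool pointing down it reaches from about 0.325 to 0.925 m from the base axis. Payload 3.1 kg.
Tool frame: the origin (TCP) lies midway between the tips of the shut fingers; the grasp point (between the pads) lies 19 mm behind it; z points along the fingers, y is the line along which they close (so a half turn about z gives the same grasp; the last joint's range is limited). The gripper opens to 85 mm and grips with 20 to 120 N. Pads are 22 mm wide; open, the fingers measure 114 mm over their backs; the gripper's body (76 mm by 85 mm) begins 54 mm behind the grasp point. The pads swing forward as they close: fully open they stand 13 mm farther back than shut.
Start: joints at [-1.397, 0.217, 1.613, -0, 1.311, -0.112], TCP at [0.176, -0.6, 0.201] pointing down, gripper open.
Joint ranges: [-2.75, 2.75], [-0.78, 2.1], [0.31, 2.55], [-1.13, 4.27], [0.13, 2.63], [-2.58, 2.58]. Speed limits (rad/s): [2.79, 2.79, 3.14, 3.14, 3.14, 3.14].

## Interface

Orientations are given as a unit quaternion [x, y, z, w].
In Python, from workcell import bot, effector, kinematics, telemetry, camera, camera_params, ticket, finder gives the robot as it stands. Calls block until the motion is done:
- bot.movep(position, orientation): joint-space move of the TCP to a pose.
- bot.move_l(position, rot=None, velocity=0.15, until_force=None): straight line of the TCP; rot=None keeps the orientation; velocity is the mean speed in m/s. With until_force (N) it stops when the force on the tool has changed by that much, and returns True; else False.
- bot.movej(angles): joint-space move.
- effector.grip(opening, newtons=None): opening from 0.0 (shut) to 1.0 (fully open); newtons is the grip in N (None keeps the last); returns when the fingers have stopped.
- bot.dwell(seconds).
- kinematics.solve_ik(position, orientation): joint angles nearest the present ones, or None.
- telemetry.state(): the state.
- camera(name): name is "side" or "top" or "wrist"; returns (picture, depth): 420x560x3 uint8, blue, green, red; 420x560 float32, m along the optical axis (not along the pixel's ray), 0 where there is no reading.
- camera_params(name): a dict with "mtx" (3x3 intrinsics, pixels), "dist" ([k1, k2, p1, p2, k3] as OpenCV has them; the pictures are not rectified), "position" and "attitude" of the camera in the world; the wrist camera has in their place "hand_eye" (4x4, takes a point from camera to tool coordinates, whose origin is the TCP and whose axes are the flange's). Camera axes: x right, y up, looking along -z (the intrinsics and any distortion apply to the point x, -y, -z); pixel columns grow to the right and rows downward; lengths in m; the calibration is good to about 2 mm. A picture is of the moment at which its call begins: read the wrist's pose just before it. camera_params takes no time and is no camera call.
A pose or a line that the arm cannot do raises bot.MotionError and nothing moves.
- ticket.close_job(): hands the job in; it is judged then, once.
Trained networks look in the newest picture that a camera, given by its name, has taken for a name from the list of things; names that differ only in an ending like _2 or _b are one class to them, and where a whole thing is asked for, a point or a joint stands for the part that bears it (a point fixed in the world has none). Each returns a list of dicts, best first, with "confidence" (0 to 1); they miss things now and then, are a little off and sometimes report something else, mostly with a low value. They report only what shows in the picture. A call takes as long as a camera call. They do not tell look-alikes from the thing itself.
- finder.spot_in(camera, name): "point" ([column, row] in pixels, amid what is visible of it).
- finder.place_of(camera, name): "point" ([column, row] in pixels: a listed point, or the origin of a listed thing).
The state is a dict: "clock": time; "joint_positions": joint angles; "qvel": joint speeds; "joint_efforts": joint torques, N m; "tcp_pos": TCP position; "tcp_rot": TCP orientation; "contact_force": force on the tool from outside, world axes, zero at the start; "torque": the same for the moment, N m; "gripper_width": opening from 0.0 (shut) to 1.0 (fully open); "gripper_force": force on a finger pad.
Only numpy, scipy, OpenCV 4.12 (cv2) and the standard library are available. Lean on these libraries where they do the work, as an engineer would, in place of code of your own. Each camera call takes 0.05 s, during which the arm holds its last target. There are 200 camera calls.

## Working session

There is one attempt and no reset: what is moved stays moved. The work goes in short steps, each a Python script; the robot and the scene stay as the last script left them, time stands still between calls to the robot, and variables do not carry over. Pictures are saved under pics/ and viewed, at most 10 in all, crops included, and the job is handed in when it is done.

```bash
mkdir -p pics; cat > h.py <<'E'
import numpy as np, cv2
from scipy.spatial.transform import Rotation as R
from workcell import bot, effector, kinematics, telemetry, camera, camera_params, ticket, finder
def campose(name, st=None):
    p=camera_params(name)
    if 'hand_eye' in p:
        st=st or telemetry.state()
        T=np.eye(4);T[:3,:3]=R.from_quat(st['tcp_rot']).as_matrix();T[:3,3]=st['tcp_pos']
        return p,T@np.array(p['hand_eye'])
    T=np.eye(4);a=np.array(p['attitude'])
    T[:3,:3]=a if a.shape==(3,3) else R.from_quat(a).as_matrix();T[:3,3]=p['position']
    return p,T
def ray(p,T,px):
    u=cv2.undistortPoints(np.array([[px]],float),np.array(p['mtx'],float),np.array(p['dist'],float))[0,0]
    return T[:3,3],T[:3,:3]@np.array([u[0],-u[1],-1])
def atz(p,T,px,z):
    o,d=ray(p,T,px);return o+d*(z-o[2])/d[2]
def atd(p,T,px,dep):
    c,r=int(round(px[0])),int(round(px[1]));w=dep[max(r-2,0):r+3,max(c-2,0):c+3];w=w[w>0]
    if len(w)==0:return None
    o,d=ray(p,T,px);return o+d*np.median(w)
E
python3 - <<'E'
from h import *
np.set_printoptions(precision=3,suppress=True)
s=telemetry.state();print(s['clock'],s['tcp_pos'],s['tcp_rot'],s['gripper_width'])
print(camera_params('top'));print(camera_params('wrist')['hand_eye'])
for c in ['top','side']:
    im,d=camera(c);cv2.imwrite(f'pics/{c}0.png',im);p,T=campose(c)
    for n in ['bowl','rest_in','spoon_grip','spoon_head','spoon_tip','walnut0','pecan0','candle_mid','wineglass_mid','nutcracker_mid']:
        for r in finder.place_of(c,n):
            print(c,n,round(r['confidence'],2),np.round(r['point']),atd(p,T,r['point'],d))
print(telemetry.state()['clock'])
E
```

```text
0.0 [ 0.176 -0.599  0.2  ] [ 0.99   0.142 -0.    -0.001] 1.0005166165150459
{'mtx': array([[396.856,   0.   , 276.038],
       [  0.   , 396.856, 209.366],
       [  0.   ,   0.   ,   1.   ]]), 'dist': array([-0.022,  0.   ,  0.   ,  0.   ,  0.   ]), 'position': array([0.448, 0.025, 1.107]), 'attitude': array([-0.021,  0.026,  0.712, -0.701])}
[[-0.001  0.956  0.295  0.074]
 [ 1.     0.001  0.001 -0.001]
 [ 0.001  0.295 -0.956 -0.173]
 [ 0.     0.     0.     1.   ]]
top bowl 0.86 [225. 190.] [0.575 0.156 0.027]
top rest_in 0.76 [352. 192.] [ 0.563 -0.193  0.019]
top spoon_grip 0.96 [186. 339.] [0.172 0.266 0.018]
top spoon_grip 0.91 [359. 227.] [ 0.467 -0.215 -0.001]
top spoon_grip 0.58 [436. 282.] [ 0.314 -0.418  0.015]
top spoon_head 0.89 [384. 286.] [ 0.305 -0.277  0.008]
top spoon_head 0.62 [173. 286.] [0.313 0.304 0.007]
top spoon_head 0.6 [351. 190.] [ 0.569 -0.192  0.017]
top spoon_tip 0.95 [346. 178.] [ 0.603 -0.178  0.013]
top spoon_tip 0.79 [371. 289.] [ 0.297 -0.238  0.012]
top spoon_tip 0.57 [166. 274.] [ 0.347  0.324 -0.   ]
top walnut0 0.58 [211. 215.] [0.505 0.192 0.04
[... 1377 characters left out ...]
.] [0.348 0.314 0.001]
side walnut0 0.68 [228. 272.] [0.546 0.185 0.037]
side walnut0 0.57 [242. 283.] [0.504 0.202 0.037]
side walnut0 0.46 [226. 286.] [0.531 0.223 0.037]
side pecan0 0.68 [239. 262.] [0.545 0.137 0.025]
side pecan0 0.68 [214. 258.] [0.605 0.145 0.022]
side pecan0 0.68 [203. 275.] [0.599 0.206 0.023]
side pecan0 0.64 [236. 252.] [0.564 0.111 0.026]
side pecan0 0.55 [255. 267.] [0.505 0.136 0.024]
side pecan0 0.42 [220. 265.] [0.578 0.163 0.027]
side candle_mid 0.91 [169. 204.] [0.758 0.083 0.09 ]
side wineglass_mid 0.8 [269. 144.] [ 0.727 -0.471  0.005]
side wineglass_mid 0.74 [286. 194.] [ 0.553 -0.182  0.015]
side nutcracker_mid 0.65 [197. 369.] [ 0.501  0.399 -0.001]
1.1
```

```bash
python3 - <<'E'
import cv2
for c in ['top']:
    im=cv2.imread(f'pics/{c}0.png');cv2.imwrite(f'pics/{c}0b.png',cv2.resize(im[90:370,100:480],(800,589),interpolation=cv2.INTER_CUBIC))
E
```

```text
(no output)
```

View pics/top0b.png

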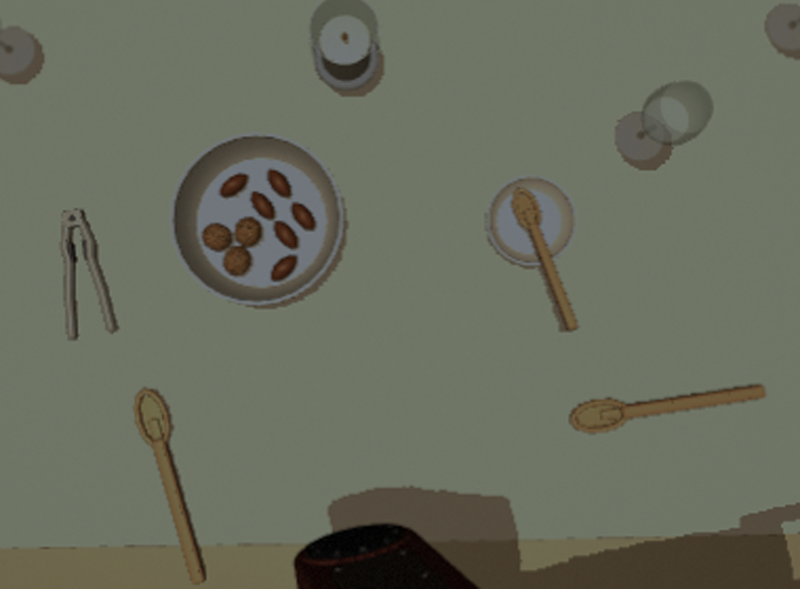

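View pics/side0.png

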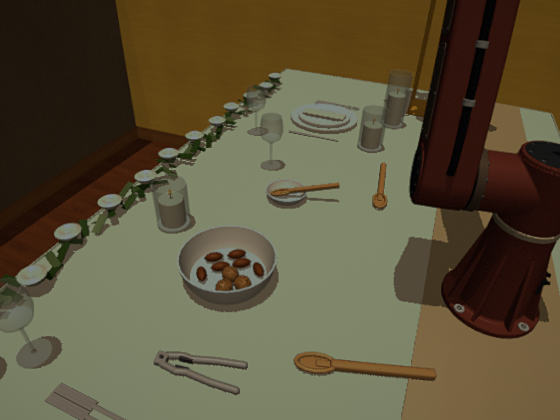

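The spoon in the rest, at (352,192) in the top picture, is the smallest and so the right one. In the zoomed crop the walnuts bunch at (217,237), (248,232) and (237,260), and there is a free gap near (263,252). Next I'll fit the bowl and rest circles and test the IK.

```bash
cat >> h.py <<'E'
def cloud(c):
    im,d=camera(c);p,T=campose(c)
    v,u=np.mgrid[0:420,0:560];un=cv2.undistortPoints(np.stack([u,v],-1).reshape(-1,1,2).astype(float),p['mtx'],p['dist']).reshape(420,560,2)
    P=np.stack([un[...,0],-un[...,1],-np.ones((420,560))],-1)*d[...,None]
    return im,P@T[:3,:3].T+T[:3,3],d>0
def spoonrot(yaw,th):  # columns spoon x,y,z
    return (R.from_euler('z',yaw)*R.from_euler('y',th)).as_matrix()
ALPHA=np.radians(45)
def tool_of(yaw,th,grip):
    """tool pose that holds the spoon with given yaw, pitch down th, grip point"""
    S=spoonrot(yaw,th); z=np.cos(ALPHA)*S[:,0]-np.sin(ALPHA)*S[:,2]; y=-S[:,1]
    M=np.stack([np.cross(y,z),y,z],1)
    return np.array(grip)+.019*z, R.from_matrix(M).as_quat()
E
python3 - <<'E'
from h import *
from scipy.optimize import least_squares
np.set_printoptions(precision=4,suppress=True)
im,W,ok=cloud('top')
def circ(c,rad,zlo,zhi,r0):
    q=np.hypot(W[...,0]-c[0],W[...,1]-c[1]);m=ok&(abs(q-r0)<.025)&(W[...,2]>zlo)&(W[...,2]<zhi)
    X=W[m][:,:2];f=least_squares(lambda a:np.hypot(X[:,0]-a[0],X[:,1]-a[1])-a[2],[*c,r0],loss='soft_l1',f_scale=.003)
    print(m.sum(),f.x,W[m][:,2].mean());return f.x
b=circ((.57,.155),.11,.055,.07,.107); circ((.563,-.19),.06,.018,.03,.058)
hsv=cv2.cvtColor(im,cv2.COLOR_BGR2HSV)
# spoon handle points
m=ok&(hsv[...,1]>90)&(W[...,0]>.38)&(W[...,0]<.55)&(abs(W[...,1]+.21)<.06)
X=W[m];k=np.linalg.svd(X-X.mean(0))[2][0];print('handle',m.sum(),X.mean(0),k,X.min(0),X.max(0))
for yaw,th,g in [(.27,np.radians(13),(.467,-.215,.04)),(.27,np.radians(13),(.467,-.215,.14))]+[(y,np.radians(55),(.575-.083+dx,.155+dy,.131)) for y in(0,.25) for dx,dy in[(.06,0),(-.06,0),(0,.06),(0,-.06)]]:
    p,q=tool_of(yaw,th,g);print(yaw,p,kinematics.solve_ik(p,q))
print(telemetry.state()['clock'])
E
```

```text
604 [0.5613 0.1603 0.1061] 0.06028289166968376
286 [ 0.5574 -0.1916  0.0554] 0.023604582468253428
handle 275 [ 0.4807 -0.2139  0.0427] [-0.9346 -0.2882  0.2086] [ 0.4157 -0.2515 -0.0052] [ 0.5497 -0.1856  0.0619]
0.27 [ 0.4767 -0.2123  0.0239] [-0.8793  0.1004  2.2592  0.8283  0.7159 -0.2017]
0.27 [ 0.4767 -0.2123  0.1239] [-0.8793 -0.1162  2.2243  0.6643  0.9016  0.0343]
0 [0.5487 0.155  0.1123] [0.1381 0.3113 1.6832 0.0247 1.3201 1.7007]
0 [0.4287 0.155  0.1123] [0.1708 0.0784 1.959  0.0308 1.2764 1.7301]
0 [0.4887 0.215  0.1123] [0.2552 0.2351 1.7788 0.0455 1.2969 1.81  ]
0 [0.4887 0.095  0.1123] [0.0456 0.1698 1.8567 0.0082 1.2895 1.6134]
0.25 [0.5488 0.1542 0.1123] [ 0.16    0.3149  1.6785 -0.0161  1.322   1.4861]
0.25 [0.4288 0.1542 0.1123] [ 0.1977  0.084   1.9529 -0.0095  1.279   1.522 ]
0.25 [0.4888 0.2142 0.1123] [0.2783 0.2421 1.7703 0.0051 1.3037 1.5973]
0.25 [0.4888 0.0942 0.1123] [ 0.0703  0.1714  1.8548 -0.0323  1.2873  1.4028]
1.15
```

```bash
python3 - <<'E'
from h import *
np.set_printoptions(precision=4,suppress=True)
p,q=tool_of(.295,np.radians(13),(.467,-.218,.04))
z=R.from_quat(q).as_matrix()[:,2]
bot.movep(p-.09*z,q); print(telemetry.state()['clock'])
effector.grip(.6)
st=telemetry.state();im,d=camera('wrist');P,T=campose('wrist',st);cv2.imwrite('pics/w1.png',im)
for n in ['spoon_grip','spoon_head','spoon_tip','rest_in']:
    for r in finder.place_of('wrist',n)[:2]: print(n,r['confidence'],np.round(r['point']),atd(P,T,r['point'],d))
# expected grip/tip pixels
S=spoonrot(.295,np.radians(13));Ti=np.linalg.inv(T)
for l in (0,.114,.145):
    w=np.array([.467,-.218,.04])+l*S[:,0];c=Ti[:3,:3]@w+Ti[:3,3]
    print(l,w,cv2.projectPoints(np.array([[c[0],-c[1],-c[2]]]),np.zeros(3),np.zeros(3),P['mtx'],P['dist'])[0].ravel())
print(telemetry.state()['clock'],telemetry.state()['tcp_pos']-(p-.09*z))
E
```

```text
2.775
spoon_grip 0.66 [286. 206.] [ 0.4645 -0.2224  0.0503]
spoon_head 0.78 [283. 109.] [ 0.5688 -0.188   0.0192]
spoon_tip 0.56 [280.  88.] [ 0.5953 -0.1772  0.0146]
rest_in 0.58 [282. 128.] [ 0.5423 -0.1954  0.0312]
0 [ 0.467 -0.218  0.04 ] [282.1855 204.4281]
0.114 [ 0.5733 -0.1857  0.0144] [281.9331 107.8682]
0.145 [ 0.6022 -0.1769  0.0074] [281.879   87.0331]
3.4583 [-0.      0.0001 -0.    ]
```

View pics/w1.png

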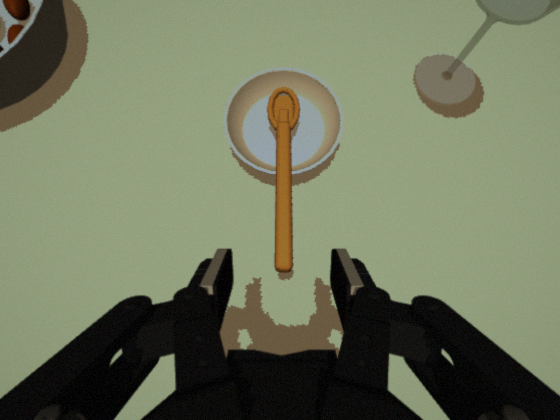

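```bash
python3 - <<'E'
from h import *
np.set_printoptions(precision=4,suppress=True)
g0=np.array((.467,-.2185,.04));p,q=tool_of(.295,np.radians(13),g0)
bot.move_l(p,velocity=.12); effector.grip(0.0,70)
s=telemetry.state();print(s['clock'],s['gripper_width'],s['gripper_force'],s['contact_force'])
bot.move_l(p+[0,0,.13],velocity=.2)
im,d=camera('top');P,T=campose('top')
C=np.array([.5613,.1603])
for n,z in(('walnut0',.0245),('pecan0',.0185)):
    for r in finder.place_of('top',n): 
        w=atz(P,T,r['point'],z);print(n,round(r['confidence'],2),w[:2]-C)
print('entry',atz(P,T,(224.9,209.7),.01)[:2]-C)
im,d=camera('side');cv2.imwrite('pics/s2.png',im)
s=telemetry.state();print(s['clock'],s['gripper_width'],s['gripper_force'],s['contact_force'])
E
```

```text
4.825 0.11962563307943841 68.38488101027906 [-0.5809  0.2836  0.5549]
walnut0 0.71 [-0.0073  0.0208]
walnut0 0.51 [-0.0549  0.0323]
walnut0 0.48 [-0.0182  0.0611]
pecan0 0.68 [ 0.0135 -0.0416]
pecan0 0.68 [ 0.0249 -0.3823]
pecan0 0.61 [ 0.0276 -0.0103]
pecan0 0.57 [-0.0077 -0.0369]
pecan0 0.54 [0.0443 0.0404]
pecan0 0.46 [ 0.0457 -0.0306]
pecan0 0.42 [-0.0688 -0.0308]
entry [-0.04   -0.0015]
5.825 0.12354073330725904 68.43737435527146 [ 0.373  -0.041  -0.4413]
```

View pics/s2.png

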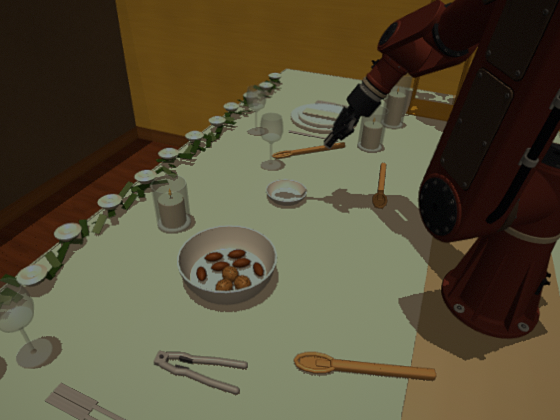

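```bash
cat >> h.py <<'E'
C=np.array([.5613,.1603]);TH=np.radians(55);ZT=.012
def tip_pose(tip,back=0.):
    S=spoonrot(0,TH);return tool_of(0,TH,np.array(tip)-(.145+back)*S[:,0])
def tip_now():
    s=telemetry.state();M=R.from_quat(s['tcp_rot']).as_matrix();S=spoonrot(0,TH)
    return np.array(s['tcp_pos'])-.019*M[:,2]+.145*S[:,0]
def goto(dx,dy,v=.08,f=5):
    return bot.move_l(tip_pose([C[0]+dx,C[1]+dy,ZT])[0],velocity=v,until_force=f)
def stir(phi,total,r,step=30,v=.08,f=5):
    """clockwise from phi (deg) by total; r may be function of phi"""
    rr=r;done=0
    while done<total:
        phi-=step;done+=step;a=np.radians(phi)
        hit=goto(rr*np.cos(a),rr*np.sin(a),v,f)
        if hit:
            s=telemetry.state();t=tip_now()[:2]-C
            print('hit',phi,round(rr,3),np.round(t,3),np.round(s['contact_force'],1))
            rr=max(rr-.01,.03)
        else: rr=min(rr+.004,r)
    return phi
E
python3 - <<'E'
from h import *
np.set_printoptions(precision=4,suppress=True)
e=[C[0]-.043,C[1]-.003,ZT]
p,q=tip_pose(e,.10);bot.movep(p,q);print(telemetry.state()['clock'])
print(bot.move_l(tip_pose(e)[0],velocity=.08,until_force=4),tip_now(),telemetry.state()['contact_force'])
ph=stir(-176,360,.045)
s=telemetry.state();im,d=camera('wrist');cv2.imwrite('pics/w3.png',im);P,T=campose('wrist',s)
print(ph,s['clock'],s['gripper_width'],s['contact_force'])
for r in finder.place_of('wrist','walnut0'): print(round(r['confidence'],2),r['point'],atz(P,T,r['point'],.0245)[:2]-C)
E
```

```text
7.3333
False [0.5185 0.1574 0.0125] [ 0.2055 -0.364   0.0907]
-536 14.025 0.1209782343026149 [ 0.1044  0.3849 -0.5765]
0.59 [194.7, 72.3] [-0.0417  0.0634]
0.29 [277.3, 14.5] [-0.005   0.0009]
```

View pics/w3.png

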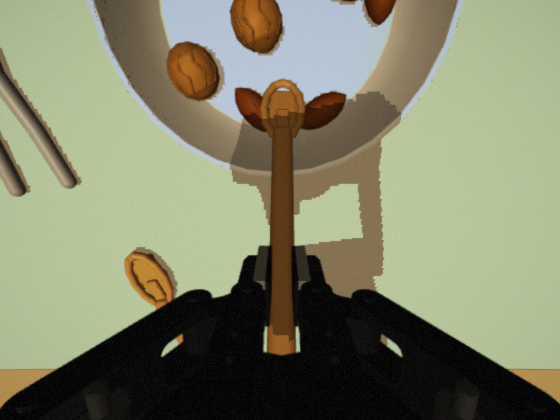

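The wrist view shows one walnut at the left wall (194,72) and one near the centre (257,20), with pecans on both sides of the spoon. Forces are low, so I'll carry on.

```bash
python3 - <<'E'
from h import *
np.set_printoptions(precision=4,suppress=True)
ph=stir(-536,450,.05)
s=telemetry.state();im,d=camera('wrist');im2,d2=camera('side');P,T=campose('wrist',s);P2,T2=campose('side')
cv2.imwrite('pics/m4.png',np.hstack([cv2.resize(im[:300],(400,214)),cv2.resize(im2[200:320,130:354],(400,214))]))
print(ph,s['clock'],s['contact_force'])
for c,(p,t) in dict(wrist=(P,T),side=(P2,T2)).items():
  for r in finder.place_of(c,'walnut0'): print(c,round(r['confidence'],2),np.round(r['point']),atz(p,t,r['point'],.0245)[:2]-C)
E
```

```text
hit -836 0.05 [-0.021 -0.046] [-0.1  0.3 -1. ]
-986 21.025 [-0.3472  0.6784 -0.9891]
wrist 0.97 [254.  28.] [0.028  0.0698]
wrist 0.64 [338.  84.] [-0.0084  0.0069]
side 0.68 [200. 282.] [0.0317 0.0645]
side 0.63 [203. 257.] [ 0.0663 -0.006 ]
side 0.49 [227. 269.] [-0.0022  0.0068]
side 0.34 [242. 249.] [-0.0046 -0.0678]
```

View pics/m4.png

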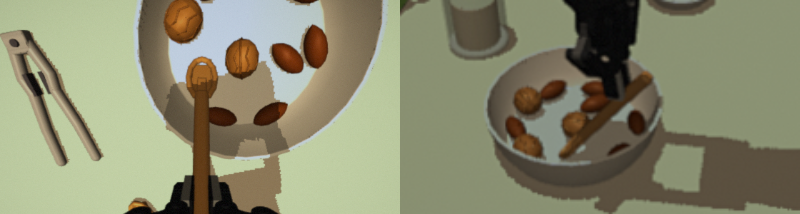

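The wrist and side views show the three walnuts apart, 70 mm or more between centres, so the gaps are at least 30 mm. I'll withdraw and confirm from above.

```bash
python3 - <<'E'
from h import *
np.set_printoptions(precision=4,suppress=True)
S=spoonrot(0,TH);t=np.array(telemetry.state()['tcp_pos'])
bot.move_l(t-.12*S[:,0],velocity=.08)
g0=np.array((.467,-.2185,.04));p,q=tool_of(.295,np.radians(13),g0)
bot.movep(p+[0,0,.13],q)
im,d=camera('top');P,T=campose('top');s=telemetry.state()
for n,z in (('walnut0',.0245),('pecan0',.0185)):
  for r in finder.place_of('top',n): print(n,round(r['confidence'],2),np.round(r['point']),atz(P,T,r['point'],z)[:2]-C)
im2,d2=camera('wrist');P2,T2=campose('wrist',s)
Sp=spoonrot(.295,np.radians(13));Ti=np.linalg.inv(T2)
w=g0+[0,0,.13]+.145*Sp[:,0];c=Ti[:3,:3]@w+Ti[:3,3]
px=cv2.projectPoints(np.array([[c[0],-c[1],-c[2]]]),np.zeros(3),np.zeros(3),P2['mtx'],P2['dist'])[0].ravel()
print('tip expected',px,[np.round(r['point']) for r in finder.place_of('wrist','spoon_tip')],s['clock'])
cv2.imwrite('pics/m5.png',np.hstack([cv2.resize(im[140:250,170:280],(440,440),interpolation=3),cv2.resize(im2[:,140:420],(293,440))]))
E
```

```text
walnut0 0.63 [202. 184.] [0.0299 0.0596]
walnut0 0.49 [222. 199.] [-0.0115  0.0033]
walnut0 0.47 [224. 165.] [ 0.0833 -0.0026]
pecan0 0.67 [242. 193.] [ 0.0037 -0.0497]
pecan0 0.56 [244. 172.] [ 0.0642 -0.0548]
pecan0 0.52 [211. 173.] [0.0626 0.0342]
pecan0 0.44 [216. 218.] [-0.0627  0.021 ]
pecan0 0.44 [251. 192.] [ 0.0075 -0.0751]
pecan0 0.39 [237. 222.] [-0.0757 -0.0362]
tip expected [283.3713  78.081 ] [array([281.,  82.])] 24.5417
```

View pics/m5.png

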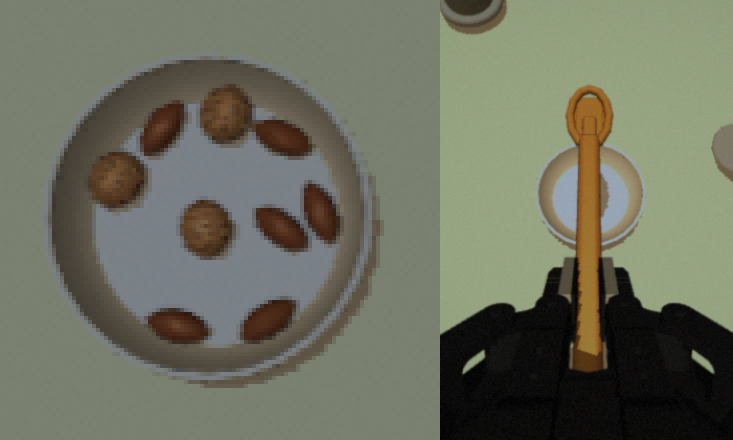

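All nine nuts are in the bowl and the walnuts lie well apart, at crop (227,113), (118,180) and (206,228). The spoon is held hollow side up above the rest, so I'll lay it down.

```bash
python3 - <<'E'
from h import *
np.set_printoptions(precision=4,suppress=True)
g0=np.array((.467,-.2185,.04));p,q=tool_of(.295,np.radians(13),g0)
bot.move_l(p+[0,0,.02],velocity=.15)
print(bot.move_l(p,velocity=.03,until_force=2.5))
s=telemetry.state();print(s['tcp_pos']-p,s['contact_force'])
effector.grip(.5);bot.dwell(.3)
z=R.from_quat(q).as_matrix()[:,2]
bot.move_l(np.array(telemetry.state()['tcp_pos'])-.12*z,velocity=.12);bot.dwell(.5)
im,d=camera('top');P,T=campose('top')
for n in ['spoon_grip','spoon_head','spoon_tip']:
    print(n,[(np.round(r['point']),np.round(atd(P,T,r['point'],d),3)) for r in finder.place_of('top',n)])
im2,d2=camera('wrist');cv2.imwrite('pics/m6.png',np.hstack([cv2.resize(im[130:290,170:400],(460,320)),cv2.resize(im2[:,120:440],(244,320))]))
print(telemetry.state()['clock'])
E
```

```text
False
[0.0001 0.0001 0.0001] [-0.5475  0.2747  0.7597]
spoon_grip [(array([435., 279.]), array([ 0.32 , -0.417,  0.015])), (array([188., 338.]), array([0.174, 0.262, 0.017])), (array([360., 228.]), array([ 0.465, -0.216,  0.001]))]
spoon_head [(array([174., 289.]), array([0.305, 0.302, 0.008])), (array([386., 286.]), array([ 0.336, -0.216,  0.245])), (array([352., 189.]), array([ 0.573, -0.194,  0.017])), (array([417., 148.]), array([ 0.654, -0.325,  0.161]))]
spoon_tip [(array([344., 180.]), array([ 0.599, -0.175,  0.01 ])), (array([371., 286.]), array([ 0.304, -0.24 ,  0.011])), (array([168., 275.]), array([0.344, 0.318, 0.004]))]
29.05
```

View pics/m6.png

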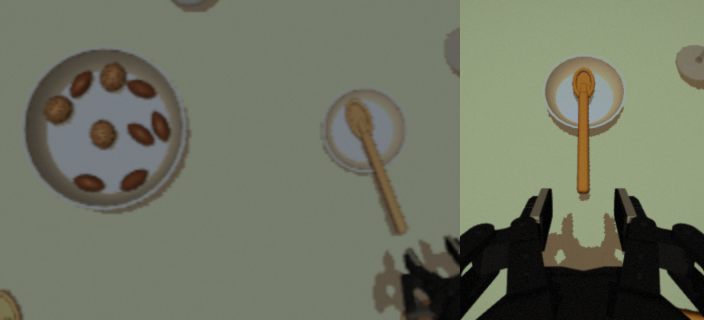

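The spoon lies in its rest hollow side up, with its head at (352,189). The gripper is clear and the walnuts are spread out.

```bash
python3 -c "
from h import *
print(ticket.close_job())"
```

```text
the job is handed in; nothing more can be done
None
```

The job is handed in at about 29 s: the bowl was stirred clockwise a little over two turns, the walnuts ended well apart with all nine nuts still in the bowl, and the spoon is back in its rest hollow side up.

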